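# Close the service opening of the gear case

### The arm

A 6-joint arm with a two-finger parallel gripper is mounted at the origin on the work surface. World frame = base frame: x ahead of the robot, y to its left, z up, the work surface at z = 0. Lengths are in m, angles in degrees, forces in N, time in s.
With the tool pointing down it reaches from about 0.325 to 0.9 m from the base axis. Payload 3.5 kg.
Tool frame: the origin (TCP) lies midway between the tips of the shut fingers; the grasp point (between the pads) lies 19 mm behind it; x points along the fingers, y is the direction in which the jaws open and shut, and the axes are right-handed (so a half turn about x gives the same grasp; the last joint's range is limited). The gripper opens to 85 mm and grips with 20 to 120 N. Pads are 22 mm wide; open, the fingers measure 114 mm over their backs; the gripper's body (76 mm by 85 mm) begins 54 mm behind the grasp point. The pads swing forward as they close: fully open they stand 13 mm farther back than shut.
Start: joints at [-80.753, 15.837, -1.513, 72.651, 0, 84.076], TCP at [0.164, -0.603, 0.231] pointing down, gripper open.
Joint ranges: [-178.77, 178.77], [-48.84, 107.48], [-61.69, 71.31], [-111.58, 123.2], [-90, 87.43], [-180, 180]. Speed limits (degrees/s): [147.25, 147.25, 180, 180, 180, 180].

### API

Orientations are given as [roll, pitch, yaw] about the fixed x, y, z axes, in that order (R = Rz(yaw) Ry(pitch) Rx(roll)).
In Python, from plant import ctrl, cams, sign_off gives the robot as it stands.
- The arm moves only by the tool drive_tool, never from a script. Its argument "increments" is a list that holds one entry, the list of rows, each a list of 5 numbers: the shift along the tool's x, y, z each as a share of 150 mm, from -1 to 1, then the turn about the tool's x as a share of pi rad, from -1 to 1, then the closure, from -1 (fully open) to 1 (shut). In form: [[[tx, ty, tz, turn, claw], ...]]. A call has 1 to 20 rows; each row is the pose to reach, as a shift and turn from the pose measured when the call began, along the tool's axes at that moment, turning the shorter way round; what a row does not reach only later rows make up. A row lasts 1/10 s, in which the tool goes at most 50 mm and 8.59 degrees, less where a joint would pass 70% of its speed; a pose out of reach is approached as far as the arm can. A call with a number of a shift or a turn outside -1 to 1 is refused whole. A call with a gripper value outside its range is refused whole. The fingers move at their own pace and stop on an object; "newtons" is the grip in N (left out, the last holds). Time passes only in rows, so rows that repeat a pose let the fingers close. It gives the time, the measured TCP pose, the force and the opening at its end, in the units of the state.
- ctrl.get_state(): the state, without advancing time (a new reading comes with each control period).
- cams.snapshot(name): name is "scene" or "top" or "wrist"; returns a dict with "color" (384x512x3 uint8, red, green, blue), "z_map" (384x512 float32, m along the optical axis (not along the pixel's ray), 0 where there is no reading), "fx", "fy", "cx", "cy" (pixels), "dist_coeffs" ([k1, k2, p1, p2, k3] as OpenCV has them; the pictures are not rectified), "pose" (4x4, takes a point from camera to world coordinates). Camera axes: x right, y down, z forward; pixel columns grow to the right and rows downward; lengths in m; the calibration is good to about 2 mm. A picture is of the moment at which its call begins.
- sign_off(): hands the job in, once; it reports no verdict.
Trained networks look in a picture, given as the dict that the camera call returned (one of the last four; its "shot" number tells which), for a name from the list of things; names that differ only in an ending like _2 or _b are one class to them, and where a whole thing is asked for, a point or a joint stands for the part that bears it (a point fixed in the world has none). Each returns a list of dicts, best first, with "conf" (0 to 1); they miss things now and then, are a little off and sometimes report something else, mostly with a low value. They report only what shows in the picture. A call takes as long as a camera call. They do not tell look-alikes from the thing itself.
- cams.boxes_of(picture, thing): "position" ([x, y, z] in m, in world coordinates, good to about 4 mm: the middle of the surface that is visible of it).
The state is a dict: "clock": time; "joint_positions": joint angles; "dq": joint speeds; "joint_torque": joint torques, N m; "eef_pos": TCP position; "eef_rot": TCP orientation; "force": force on the tool from outside, world axes, zero at the start; "moment": the same for the moment, N m; "width": finger opening in m.
Only numpy, scipy, OpenCV 4.12 (cv2) and the standard library are available. Lean on these libraries where they do the work, as an engineer would, in place of code of your own. Each camera call takes 0.05 s, during which the arm holds its last target.

### The job

The gear case of the stitching machine has been oiled: close the round opening in its top with the small cover that has the red knob. The brass tongue overhangs the recess, so tip the cover, slip one edge under the tongue first, then lower the other side until the cover lies flat in the recess, and let go. Leave the larger cover with the blue knob where it is.

Things in the scene. Friction and masses are not known exactly. Their poses are not given: they have to be found in the camera images.
- cover_grip (a point): Loose cover to fit: aluminium disc, 72 mm across, 8 mm thick, lying flat on the bench, about 110 g. Upright round red knob on its axis (24 mm across, 26 to 58 mm above the disc's underside, on a stem 16 mm across). The point is in the knob on the axis, 42 mm above the underside: grip here. z: the axis, up.
- seat (a point): Centre of the floor of the round recess in the top of the fixed teal gear case (170 by 160 mm, 70 mm high). Recess 84 mm across, 12 mm deep, open upward; a 50 mm hole in its floor. The point is 58 mm above the bench. z up; x horizontal, from the tongue across the recess, within 25 degrees of straight ahead of the robot.
- tongue (a point): Middle of the free edge of the fixed brass tongue, at its underside: 26 mm to -x of seat and 17 mm above the recess floor; axes as there. The edge is straight, 44 mm long along y; the tongue is 5 mm thick and runs 36 mm back to -x. The disc passes under it only tipped (10 to 30 degrees), its -x edge low, knob leaning to -x.
- spare_grip (a point): The wrong cover, a bystander to leave alone: a like aluminium disc, but 96 mm in diameter and 8 mm thick, with a blue knob of the same shape. This point lies on its axis, 42 mm above its underside.
There are look-alikes about, which are no part of the job. What is shaped like the part that bears cover_grip but orange or purple is not meant.

How it is judged:
By the outcome, as a careful person would: the job done as asked, in the order asked, and still so for the second after the job is handed in, with the robot touching nothing.
It also fails if it takes over 35 s, if anything falls off the work surface, if the arm or the gripper's body presses on something with over 40 N, if the wrist force passes 120 N, or if a joint passes its speed limit or range.

## Working session

There is one attempt and no reset: what is moved stays moved. The work goes in short steps, Python scripts to look and compute and a tool call to move; the robot and the scene stay as the last step left them, time stands still between calls to the robot, and variables do not carry over. Pictures are saved under pics/ and viewed, and the job is handed in when it is done.

Besides the shell and the picture viewer there is one more tool, called as name(argument=value, ...) on one line, values as JSON. drive_tool: Moves the arm, as the interface text tells. Its arguments: {"type":"object","properties":{"increments":{"type":"array","items":{"type":"array","items":{"type":"array","items":{"type":"number","minimum":-1,"maximum":1}}}},"newtons":{"type":"number"}},"required":["increments"]}

```bash
ls; mkdir -p pics
cat > h.py <<'E'
import numpy as np, cv2
from plant import ctrl, cams
def shot(n,f):
    p=cams.snapshot(n); cv2.imwrite('pics/'+f,p['color'][:,:,::-1]); return p
def world(p,u,v,z=None):
    K=np.array([[p['fx'],0,p['cx']],[0,p['fy'],p['cy']],[0,0,1]])
    n=cv2.undistortPoints(np.array([[[u,v]]],float),K,np.array(p['dist_coeffs'])).ravel()
    T=np.array(p['pose'])
    if z is None:
        d=p['z_map'][int(round(v)),int(round(u))]; c=np.array([n[0]*d,n[1]*d,d]); return T[:3,:3]@c+T[:3,3]
    r=T[:3,:3]@np.array([n[0],n[1],1]); return T[:3,3]+r*(z-T[2,3])/r[2]
def pix(p,X):
    K=np.array([[p['fx'],0,p['cx']],[0,p['fy'],p['cy']],[0,0,1]]); T=np.linalg.inv(np.array(p['pose']))
    return cv2.projectPoints(np.array([X],float),cv2.Rodrigues(T[:3,:3])[0],T[:3,3],K,np.array(p['dist_coeffs']))[0].ravel()
E
python3 - <<'E'
from h import *
np.set_printoptions(precision=4,suppress=True)
print(ctrl.get_state())
for n in ['top','scene']:
    p=shot(n,n+'0.png'); print(n,np.array(p['pose']))
    for t in ['cover_grip','seat','tongue','spare_grip']:
        for b in cams.boxes_of(p,t): print(t,b,pix(p,b['position']))
E
```

```text
pics
{'clock': 0.0, 'joint_positions': array([-80.7534,  15.8788,  -1.6012,  72.652 ,  -0.0001,  84.0763]), 'dq': array([ 0.057 ,  0.0403, -0.0246, -0.0375, -0.0515,  0.0203]), 'joint_torque': array([  0.0011, -44.5514,  29.5199,   0.0164,  -0.    ,  -0.    ]), 'eef_pos': array([ 0.1634, -0.6024,  0.2301]), 'eef_rot': array([-95.8898,  89.868 ,  99.2804]), 'force': array([-0.6891,  0.1991,  0.6554]), 'moment': array([ 0.0078,  0.019 , -0.0826]), 'width': 0.08532259817012096}
top [[ 0.0161 -0.9927  0.1198  0.3462]
 [-0.9998 -0.0175 -0.0112  0.0085]
 [ 0.0133 -0.1196 -0.9927  1.0061]
 [ 0.      0.      0.      1.    ]]
cover_grip {'position': [0.4409, -0.0746, 0.0108], 'conf': 0.91} [283.4642 206.7752]
cover_grip {'position': [0.2982, -0.1737, 0.0129], 'conf': 0.87} [325.3411 268.204 ]
cover_grip {'position': [0.5617, -0.0849, 0.0084], 'conf': 0.8} [288.002  157.0623]
cover_grip {'position': [0.3456, 0.0634, 0.0083], 'conf': 0.76} [224.3211 246.2751]
cover_grip {'position': [0.4016, -0.1954, 0.0118], 'conf': 0.69} [334.3025 224.1279]
cover_grip {'position': [0.608, -0.2363, 0.0069], 'c
[... 467 characters left out ...]
[ 0.      0.      0.      1.    ]]
cover_grip {'position': [0.4143, -0.2039, 0.0129], 'conf': 0.92} [162.6799 222.0864]
cover_grip {'position': [0.3529, 0.0626, 0.0058], 'conf': 0.88} [258.6929 194.7534]
cover_grip {'position': [0.4521, -0.0771, 0.0081], 'conf': 0.62} [217.9027 223.8284]
cover_grip {'position': [0.3063, -0.1762, 0.0082], 'conf': 0.62} [167.4888 198.4013]
cover_grip {'position': [0.5697, -0.0884, 0.0071], 'conf': 0.59} [226.5538 256.0196]
seat {'position': [0.5533, 0.1326, 0.0588], 'conf': 0.75} [317.2915 215.8134]
tongue {'position': [0.5554, 0.1342, 0.0663], 'conf': 0.95} [318.7042 213.5339]
spare_grip {'position': [0.6282, -0.2455, 0.009], 'conf': 0.75} [157.4255 289.4157]
```

Run:
```python
import cv2
a=cv2.imread('pics/top0.png'); b=cv2.imread('pics/scene0.png')
cv2.imwrite('pics/top0z.png',cv2.resize(a[90:300,130:390],None,fx=3,fy=2.8*3/2.8)[:600])
cv2.imwrite('pics/scene0z.png',cv2.resize(b[130:330,120:380],None,fx=3,fy=3))
```

```text
(no output)
```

View pics/top0z.png

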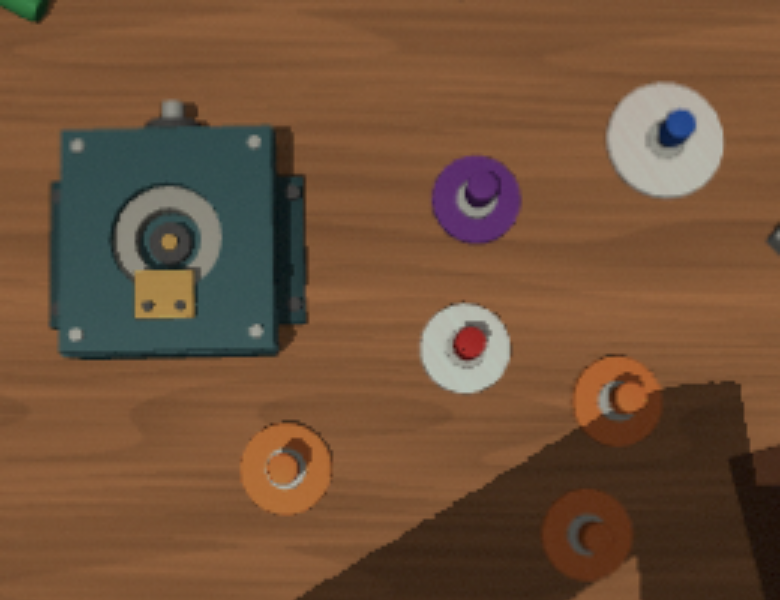

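View pics/scene0z.png

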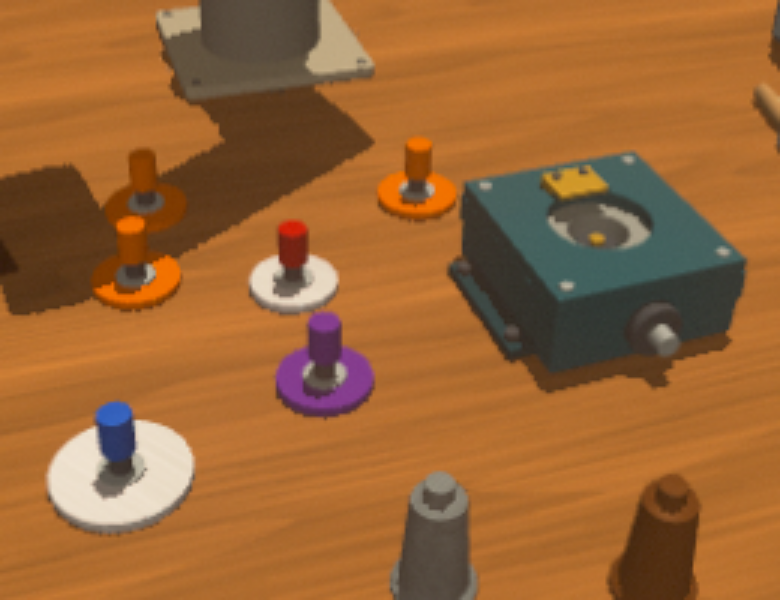

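Run:
```python
from h import *
np.set_printoptions(precision=4,suppress=True)
for n in ['top','scene']:
    p=shot(n,n+'1.png'); im=p['color'].astype(int); hsv=cv2.cvtColor(p['color'],cv2.COLOR_RGB2HSV)
    # disc via depth/color: white low sat
    x0,y0=(283.5,206.8) if n=='top' else (218,224)
    w=((hsv[...,1]<70)&(hsv[...,2]>110)).astype(np.uint8)
    yy,xx=np.mgrid[:384,:512]
    w[(xx-x0)**2+(yy-y0)**2>25**2]=0
    c=max(cv2.findContours(w,0,cv2.CHAIN_APPROX_NONE)[0],key=cv2.contourArea)
    P=np.array([world(p,*q,z=.008)[:2] for q in cv2.convexHull(c)[:,0].astype(float)])
    print(n,'disc',cv2.minEnclosingCircle(P.astype(np.float32)), cv2.fitEllipse(P.astype(np.float32)))
    r=(hsv[...,1]>150)&((hsv[...,0]<4)|(hsv[...,0]>176))&(im[...,0]>90)&((xx-x0)**2+(yy-y0)**2<30**2)
    v,u=np.nonzero(r); W=np.array([world(p,a,b) for a,b in zip(u,v)])
    W=W[W[:,2]>.03]; print('knob n',len(W),W.mean(0),W.max(0),W.min(0)); t=W[W[:,2]>W[:,2].max()-.004]; print('top',t.mean(0))
    # brass
    x0,y0=(186,169) if n=='top' else (318,214)
    b=(hsv[...,1]>130)&(hsv[...,0]>17)&(hsv[...,0]<32)&(hsv[...,2]>110)&((xx-x0)**2+(yy-y0)**2<40**2)
    b=b.astype(np.uint8); cs=cv2.findContours(b,0,cv2.CHAIN_APPROX_NONE)[0]; c=max(cs,key=cv2.contourArea)
    P=np.array([world(p,*q,z=.080)[:2] for q in c[:,0].astype(float)])
    R=cv2.minAreaRect((P*1000).astype(np.float32)); print('brass',R, cv2.boxPoints(R)/1000, 'z',np.median([world(p,*q)[2] for q in c[:,0]]))
    # teal top by depth
    teal=(hsv[...,0]>80)&(hsv[...,0]<105)&(hsv[...,1]>80)
    v,u=np.nonzero(teal); W=np.array([world(p,a,bb) for a,bb in zip(u,v)])
    m=abs(W[:,2]-.07)<.006; print('teal',m.sum(), cv2.minAreaRect((W[m,:2]*1000).astype(np.float32)), np.median(W[m,2]))
    cv2.imwrite('pics/%s1z.png'%n,cv2.resize(p['color'][130:215,140:235] if n=='top' else p['color'][170:270,265:375],None,fx=6,fy=6,interpolation=cv2.INTER_CUBIC)[...,::-1])
```

```text
top disc ((0.4440940320491791, -0.07728821039199829), 0.03611035272479057) ((0.4441338777542114, -0.07753852754831314), (0.07106097042560577, 0.071721650660038), 67.19737243652344)
knob n 76 [ 0.4426 -0.076   0.0705] [0.4545 0.0085 1.0061] [ 0.3462 -0.0877  0.0533]
top [0.3462 0.0085 1.0061]
brass ((473.3780517578125, 150.7660369873047), (33.53743362426758, 42.67559814453125), 1.0109134912490845) [[0.4562 0.1718]
 [0.457  0.1291]
 [0.4905 0.1297]
 [0.4898 0.1724]] z 0.07994428641625317
teal 2983 ((517.2250366210938, 153.6997528076172), (170.1719207763672, 161.71820068359375), 2.2059688568115234) 0.06997782871514246
scene disc ((0.4503312408924103, -0.07811290770769119), 0.038040898740291595) ((0.44988322257995605, -0.07772651314735413), (0.06930849701166153, 0.07739972323179245), 78.29240417480469)
knob n 4 [ 0.4479 -0.0768  0.0573] [ 0.4556 -0.0693  0.0582] [ 0.4414 -0.083   0.0569]
top [ 0.4479 -0.0768  0.0573]
brass ((477.6182861328125, 150.2208709716797), (45.256046295166016, 39.358211517333984), 88.98216247558594) [[0.4575 0.1279]
 [0.4969 0.1272]
 [0.4977 0.1725]
 [0.4583 0.1732]] z 0.0797329972023928
teal 397 ((571.85400390625, 139.40939331054688), (122.6927719116211, 65.99095916748047), 89.73391723632812) 0.06981816716878286
```

View pics/top1z.png

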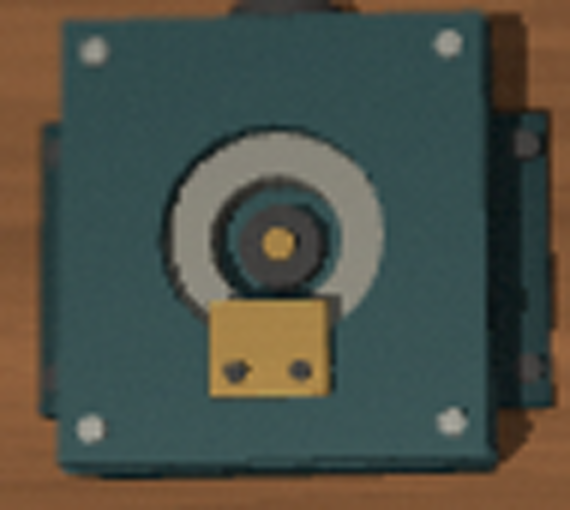

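View pics/scene1z.png

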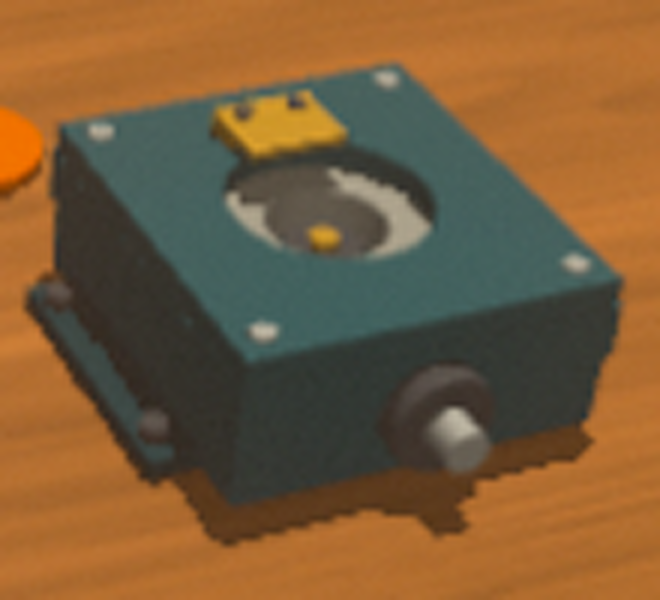

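```bash
cat >> h.py <<'E'
from scipy.spatial.transform import Rotation as Ro
def R(): return Ro.from_euler('xyz',ctrl.get_state()['eef_rot'],degrees=True).as_matrix()
def plan(target,yaw=2.2):
    """tool-frame shift (/150mm) and turn (/pi) to TCP target with jaw axis at yaw+90"""
    s=ctrl.get_state(); r=R(); d=r.T@(np.array(target)-s['eef_pos'])
    th=np.degrees(np.arctan2(r[1,1],r[0,1])); # jaw heading
    dth=(yaw+90-th+90)%180-90   # world yaw change
    print('t',s['clock'],'pos',s['eef_pos'],'shift/150',np.round(d/.15,3),'jaw',th.round(2),'dyaw',dth.round(2),'turn share',np.round(-dth/180,4),'F',s['force'],'w',s['width'],'q',s['joint_positions'].round(1));
E
python3 - <<'E'
from h import *
np.set_printoptions(precision=4,suppress=True)
print(R()); plan([.446,-.077,.20])
p=shot('top','top2.png')
K=[world(p,140+u/6,130+v/6,z=.07) for u,v in [(163,235),(385,235),(276,127),(93,50),(448,42),(90,430),(452,420)]]
print(np.array(K))
E
```

```text
[[ 0.      0.2617 -0.9651]
 [-0.0001 -0.9651 -0.2617]
 [-1.      0.0001 -0.    ]]
t 0.6 pos [ 0.1636 -0.6032  0.2314] shift/150 [ 0.209 -2.893 -2.735] jaw -74.83 dyaw -12.97 turn share 0.0721 F [ 0.8225 -0.0057 -0.2176] w 0.0850540330342329 q [-80.8  15.8  -1.5  72.7   0.   84.1]
[[0.5157 0.1929 0.07  ]
 [0.5171 0.1095 0.07  ]
 [0.5578 0.1519 0.07  ]
 [0.5865 0.2226 0.07  ]
 [0.5918 0.088  0.07  ]
 [0.4417 0.2171 0.07  ]
 [0.4478 0.0825 0.07  ]]
```

drive_tool(increments=[[[0.02,-0.15,-0.14,0.01,-1],[0.04,-0.4,-0.38,0.02,-1],[0.05,-0.65,-0.62,0.03,-1],[0.06,-0.9,-0.85,0.05,-1],[0.07,-1,-0.95,0.072,-1],[0.07,-1,-0.95,0.072,-1]]])

```text
clock: 1.25
eef_pos: [0.2628, -0.4176, 0.2206]
eef_rot: [-91.1, 89.9, 91.3]
force: [-0.2, -0.1, -0.2]
width: 0.0857
```

drive_tool(increments=[[[0.02,-0.15,-0.14,0,-1],[0.04,-0.4,-0.38,0,-1],[0.05,-0.65,-0.62,0,-1],[0.06,-0.9,-0.85,0,-1],[0.07,-1,-0.95,0,-1],[0.07,-1,-0.95,0,-1]]])

```text
clock: 1.85
eef_pos: [0.4006, -0.2604, 0.2105]
eef_rot: [-115.0, 89.9, 67.6]
force: [0.0, -0.0, 0.2]
width: 0.0855
```

Run:
```python
from h import *
np.set_printoptions(precision=4,suppress=True)
print(R()); plan([.446,-.077,.20],2.3)
```

```text
[[ 0.0007  0.0467 -0.9989]
 [ 0.0017 -0.9989 -0.0467]
 [-1.     -0.0017 -0.0008]]
t 1.85 pos [ 0.4006 -0.2604  0.2105] shift/150 [ 0.072 -1.207 -0.359] jaw -87.33 dyaw -0.37 turn share 0.0021 F [ 0.0108 -0.0369  0.2489] w 0.0855468649186986 q [-40.8   1.6 -20.9  67.6   0.1 136.5]
```

drive_tool(increments=[[[0,-0.15,-0.04,-0.04,-1],[0,-0.3,-0.09,-0.08,-1],[0,-0.5,-0.15,-0.12,-1],[0,-0.7,-0.2,-0.16,-1],[0,-0.9,-0.26,-0.2,-1],[0,-1,-0.3,-0.25,-1],[0,-1,-0.3,-0.3,-1],[0,-1,-0.3,-0.35,-1],[0,-1,-0.3,-0.39,-1],[0,-1,-0.3,-0.43,-1],[0,-1,-0.3,-0.47,-1],[0,-1,-0.3,-0.5,-1],[0,-1,-0.3,-0.5,-1]]])

```text
clock: 3.15
eef_pos: [0.4388, -0.11, 0.211]
eef_rot: [125.3, 89.9, 37.9]
force: [0.2, -0.1, -0.2]
width: 0.0851
```

Run:
```python
from h import *
np.set_printoptions(precision=4,suppress=True)
print(R()); plan([.446,-.077,.20],2.3)
```

```text
[[ 0.0011  0.999   0.0451]
 [ 0.0009  0.0451 -0.999 ]
 [-1.      0.0012 -0.0008]]
t 3.15 pos [ 0.4388 -0.11    0.211 ] shift/150 [ 0.074  0.058 -0.218] jaw 2.59 dyaw 89.71 turn share -0.4984 F [ 0.1588 -0.097  -0.2191] w 0.0851003997197683 q [-22.3  -1.2 -23.6  67.6   0.1  65.1]
```

drive_tool(increments=[[[0.02,0.02,-0.08,-0.04,-1],[0.04,0.04,-0.15,-0.08,-1],[0.07,0.058,-0.21,-0.12,-1],[0.07,0.058,-0.218,-0.16,-1],[0.07,0.058,-0.218,-0.2,-1],[0.07,0.058,-0.218,-0.25,-1],[0.07,0.058,-0.218,-0.3,-1],[0.07,0.058,-0.218,-0.35,-1],[0.07,0.058,-0.218,-0.39,-1],[0.07,0.058,-0.218,-0.43,-1],[0.07,0.058,-0.218,-0.47,-1],[0.07,0.058,-0.218,-0.498,-1],[0.07,0.058,-0.218,-0.498,-1]]])

```text
clock: 4.45
eef_pos: [0.4462, -0.0779, 0.2007]
eef_rot: [12.0, 89.9, 14.0]
force: [0.7, 0.2, -0.2]
width: 0.085
```

Run:
```python
from h import *
np.set_printoptions(precision=4,suppress=True)
print(R()); plan([.446,-.077,.10],2.3)
p=shot('wrist','w1.png'); print(np.array(p['pose']))
for b in cams.boxes_of(p,'cover_grip'): print(b,pix(p,b['position']))
```

```text
[[ 0.0014 -0.036   0.9994]
 [ 0.0004  0.9994  0.036 ]
 [-1.      0.0003  0.0014]]
t 4.45 pos [ 0.4462 -0.0779  0.2007] shift/150 [ 0.671  0.006 -0.002] jaw 92.06 dyaw 0.24 turn share -0.0013 F [ 0.6835  0.2471 -0.159 ] w 0.08502636498838861 q [-18.1  -0.7 -24.4  66.2   0.  -20.2]
[[-0.0362  0.9511  0.3068  0.3656]
 [ 0.9993  0.0347  0.0104 -0.0803]
 [-0.0008  0.307  -0.9517  0.3437]
 [ 0.      0.      0.      1.    ]]
{'position': [0.434, -0.0737, 0.0093], 'conf': 0.97} [258.1332 160.7092]
{'position': [0.3006, -0.1697, 0.0133], 'conf': 0.97} [173.3085  35.6973]
{'position': [0.558, -0.0843, 0.0053], 'conf': 0.95} [246.6957 249.2754]
{'position': [0.3972, -0.1917, 0.0072], 'conf': 0.86} [159.8128 126.3865]
```

View pics/w1.png

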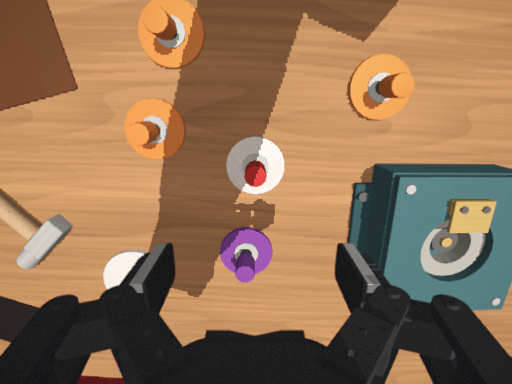

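Run:
```python
from h import *
np.set_printoptions(precision=4,suppress=True)
p=shot('wrist','w2.png'); hsv=cv2.cvtColor(p['color'],cv2.COLOR_RGB2HSV); yy,xx=np.mgrid[:384,:512]
w=((hsv[...,1]<70)&(hsv[...,2]>110)&((xx-255)**2+(yy-165)**2<40**2)).astype(np.uint8)
c=max(cv2.findContours(w,0,cv2.CHAIN_APPROX_NONE)[0],key=cv2.contourArea)
P=np.array([world(p,*q,z=.008)[:2] for q in cv2.convexHull(c)[:,0].astype(float)])
print(cv2.fitEllipse(P.astype(np.float32)),cv2.minEnclosingCircle(P.astype(np.float32)))
r=(hsv[...,1]>150)&((hsv[...,0]<4)|(hsv[...,0]>176))&((xx-255)**2+(yy-172)**2<20**2)
v,u=np.nonzero(r); W=np.array([world(p,a,b) for a,b in zip(u,v)]); t=W[(W[:,2]>.053)&(W[:,2]<.063)]; print(len(W),len(t),t.mean(0),t.min(0),t.max(0))
for u,v in [(411,189),(501,302)]: print(world(p,u,v,.07))
cv2.imwrite('pics/w2z.png',cv2.resize(p['color'][150:320,340:512],None,fx=3.5,fy=3.5)[...,::-1])
```

```text
((0.4406360983848572, -0.07720011472702026), (0.07157830893993378, 0.0723227858543396), 92.95008087158203) ((0.4405619502067566, -0.07720471173524857), 0.03632684797048569)
412 351 [ 0.4394 -0.0774  0.0582] [ 0.4293 -0.0877  0.053 ] [ 0.4505 -0.0665  0.0599]
[0.4453 0.0853 0.07  ]
[0.5863 0.2323 0.07  ]
```

View pics/w2z.png

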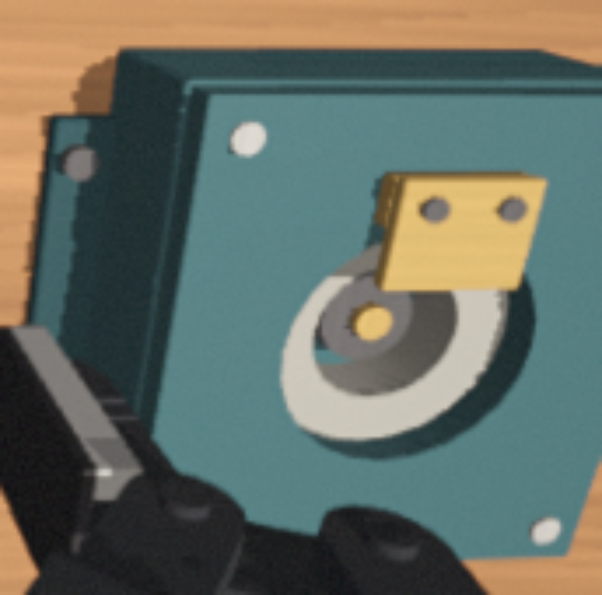

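drive_tool(increments=[[[0.15,0,-0.015,0,-1],[0.4,0.004,-0.028,-0.001,-1],[0.7,0.005,-0.028,-0.001,-1],[0.9,0.005,-0.028,-0.001,-1],[0.97,0.005,-0.028,-0.001,-1],[0.97,0.005,-0.028,-0.001,-1]]])

```text
clock: 5.2
eef_pos: [0.4407, -0.0764, 0.0539]
eef_rot: [139.3, 89.8, 141.4]
force: [-0.4, 0.2, 0.2]
width: 0.0856
```

Run:
```python
from h import *
np.set_printoptions(precision=4,suppress=True)
plan([.442,-.0772,.022],2.3)
```

```text
t 5.2 pos [ 0.4407 -0.0764  0.0539] shift/150 [ 0.213 -0.006  0.009] jaw 92.17 dyaw 0.13 turn share -0.0007 F [-0.4125  0.249   0.2292] w 0.08561205136540197 q [-18.2   8.  -35.2  46.9   0.1 -20.3]
```

drive_tool(increments=[[[0.08,-0.003,0.009,0,-1],[0.16,-0.006,0.009,0,-1],[0.213,-0.006,0.009,0,-1],[0.213,-0.006,0.009,0,-1],[0.213,-0.006,0.009,0,0],[0.213,-0.006,0.009,0,0.3],[0.213,-0.006,0.009,0,0.6],[0.213,-0.006,0.009,0,1],[0.213,-0.006,0.009,0,1],[0.213,-0.006,0.009,0,1],[0.213,-0.006,0.009,0,1],[0.213,-0.006,0.009,0,1]]], newtons=25)

```text
clock: 6.4
eef_pos: [0.4424, -0.0774, 0.0224]
eef_rot: [134.7, 89.9, 136.9]
force: [-1.9, 0.3, 5.3]
width: 0.0234
```

Run:
```python
from h import *
np.set_printoptions(precision=4,suppress=True)
plan([.442,-.0772,.15],2.3); p=shot('wrist','w3.png')
```

```text
t 6.4 pos [ 0.4424 -0.0774  0.0224] shift/150 [-0.851  0.003 -0.004] jaw 92.17 dyaw 0.13 turn share -0.0007 F [-1.8746  0.2926  5.3337] w 0.023445693147917793 q [-18.2  10.9 -36.7  42.5   0.  -20.4]
```

View pics/w3.png

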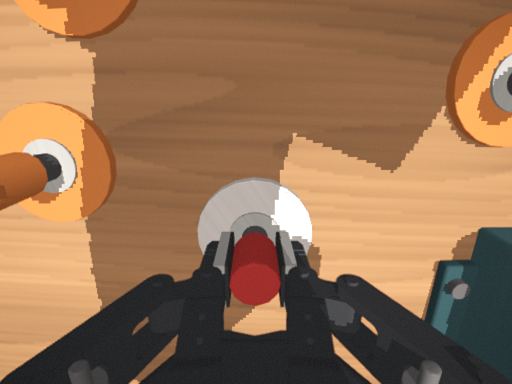

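drive_tool(increments=[[[-0.08,0,0,0,1],[-0.2,0,0,0,1],[-0.35,0,0,0,1],[-0.5,0,0,0,1],[-0.62,0.05,0.04,0,1],[-0.7,0.15,0.12,0,1],[-0.73,0.3,0.22,0,1],[-0.73,0.45,0.35,0,1],[-0.73,0.6,0.45,0,1],[-0.73,0.75,0.55,0,1],[-0.73,0.88,0.6,0,1],[-0.73,0.95,0.64,0,1],[-0.73,0.95,0.64,0,1]]])

```text
clock: 7.75
eef_pos: [0.5334, 0.0694, 0.132]
eef_rot: [133.7, 89.9, 136.0]
force: [0.0, 0.3, -0.5]
width: 0.023
```

Run:
```python
from h import *
np.set_printoptions(precision=4,suppress=True)
plan([.538,.152,.13],2.3); p=shot('scene','s3.png')
cv2.imwrite('pics/s3z.png',cv2.resize(p['color'][100:300,180:440],None,fx=3,fy=3)[...,::-1])
```

```text
t 7.75 pos [0.5334 0.0694 0.132 ] shift/150 [0.014 0.549 0.052] jaw 92.28 dyaw 0.02 turn share -0.0001 F [ 0.0086  0.302  -0.5007] w 0.023036760933344454 q [  0.5  11.4 -19.9  58.9   0.1  -1.8]
```

View pics/s3z.png

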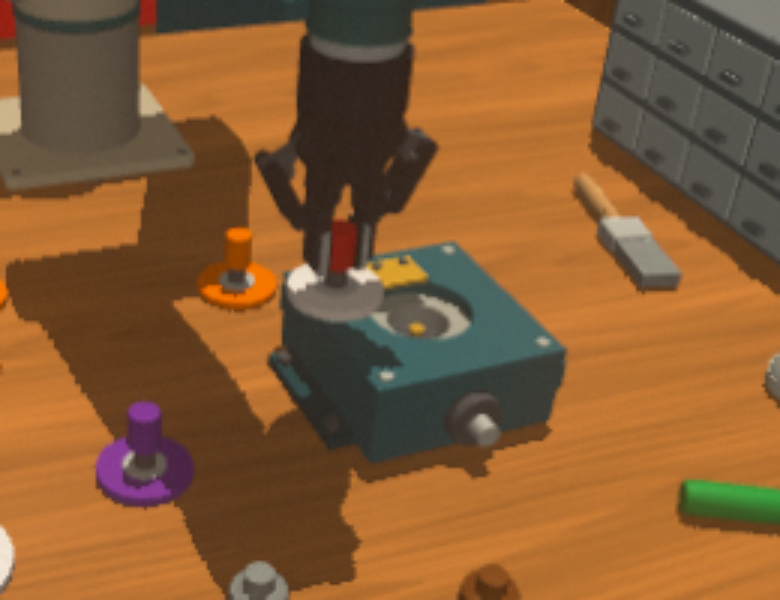

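drive_tool(increments=[[[0,0.08,0.01,0,1],[0,0.2,0.02,0,1],[0,0.35,0.04,0,1],[0,0.47,0.052,0,1],[0,0.549,0.052,0,1],[0,0.549,0.052,0,1],[0,0.549,0.052,0,1]]])

```text
clock: 8.5
eef_pos: [0.5371, 0.1508, 0.1319]
eef_rot: [172.4, 89.9, 174.6]
force: [-0.2, -0.2, -0.7]
width: 0.0232
```

Run:
```python
from h import *
np.set_printoptions(precision=4,suppress=True)
plan([.538,.152,.102],2.3); p=shot('wrist','w4.png')
q=shot('scene','s4.png')
cv2.imwrite('pics/s4z.png',cv2.resize(q['color'][100:270,230:400],None,fx=3.5,fy=3.5)[...,::-1])
```

```text
t 8.5 pos [0.5371 0.1508 0.1319] shift/150 [0.199 0.008 0.007] jaw 92.23 dyaw 0.07 turn share -0.0004 F [-0.2231 -0.2246 -0.7033] w 0.023194371031664017 q [  9.   13.3 -17.4  59.4   0.    6.8]
```

View pics/w4.png

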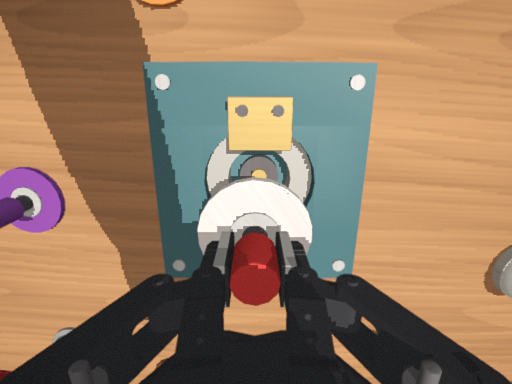

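View pics/s4z.png

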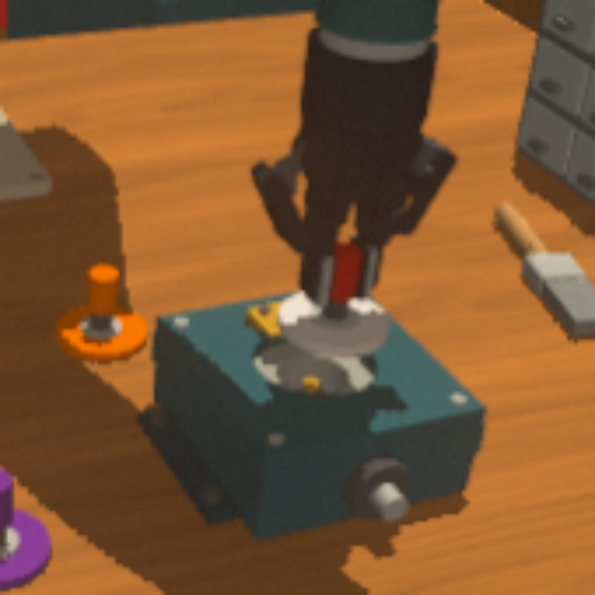

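Run:
```python
from h import *
np.set_printoptions(precision=4,suppress=True)
p=shot('wrist','w5.png'); hsv=cv2.cvtColor(p['color'],cv2.COLOR_RGB2HSV); 
b=((hsv[...,1]>130)&(hsv[...,0]>17)&(hsv[...,0]<32)&(hsv[...,2]>150)).astype(np.uint8); b[:90]=0;b[165:]=0;b[:,:220]=0;b[:,300:]=0
c=max(cv2.findContours(b,0,2)[0],key=cv2.contourArea); P=np.array([world(p,*q,z=.08)[:2]*1000 for q in c[:,0].astype(float)]).astype(np.float32)
Rr=cv2.minAreaRect(P);print(Rr,cv2.boxPoints(Rr))
print('disc -x edge',world(p,256,180,.117),'left/right',world(p,199,232,.117),world(p,311,232,.117), 'depth',p['z_map'][190,256],world(p,256,190))
# recess rim at z=.07
for uv in [(207,175),(313,178)]: print('rim',world(p,*uv,.07))
for uv in [(162,82),(358,82),(180,266),(339,266)]: print('screw',world(p,*uv,.07))
```

```text
((462.0194091796875, 158.98745727539062), (1.3036211729049683, 0.0), -176.86183166503906) [[462.6702 159.0231]
 [462.6702 159.0231]
 [461.3686 158.9518]
 [461.3686 158.9518]]
disc -x edge [0.5004 0.1502 0.117 ] left/right [0.5354 0.116  0.117 ] [0.5327 0.1859 0.117 ] depth 0.16441743 [0.5062 0.1505 0.1183]
rim [0.5108 0.1137 0.07  ]
rim [0.51   0.1942 0.07  ]
screw [0.4455 0.0832 0.07  ]
screw [0.4402 0.2187 0.07  ]
screw [0.5911 0.0896 0.07  ]
screw [0.586  0.2243 0.07  ]
```

drive_tool(increments=[[[0,0,-0.08,0,1],[0,0,-0.2,0,1],[0,0.005,-0.35,0,1],[0,0.01,-0.5,0,1],[0,0.015,-0.65,0,1],[0,0.021,-0.78,0,1],[0,0.021,-0.86,0,1],[0.05,0.021,-0.88,0,1],[0.12,0.021,-0.88,0,1],[0.18,0.021,-0.88,0,1],[0.21,0.021,-0.88,0,1],[0.21,0.021,-0.88,0,1]]])

```text
clock: 9.85
eef_pos: [0.4048, 0.1483, 0.0995]
eef_rot: [177.9, 89.7, -179.9]
force: [-0.2, 0.7, -1.1]
width: 0.0236
```

Run:
```python
from h import *
np.set_printoptions(precision=4,suppress=True)
plan([.405,.149,.093],2.3); q=shot('top','t6.png')
cv2.imwrite('pics/t6z.png',cv2.resize(q['color'][120:250,130:260],None,fx=4,fy=4)[...,::-1])
q=shot('wrist','w6.png')
```

```text
t 9.85 pos [0.4048 0.1483 0.0995] shift/150 [0.043 0.004 0.001] jaw 92.15 dyaw 0.15 turn share -0.0008 F [-0.2112  0.6978 -1.1187] w 0.023597980860073798 q [ 11.5   3.  -34.1  53.1   0.1   9.3]
```

View pics/t6z.png

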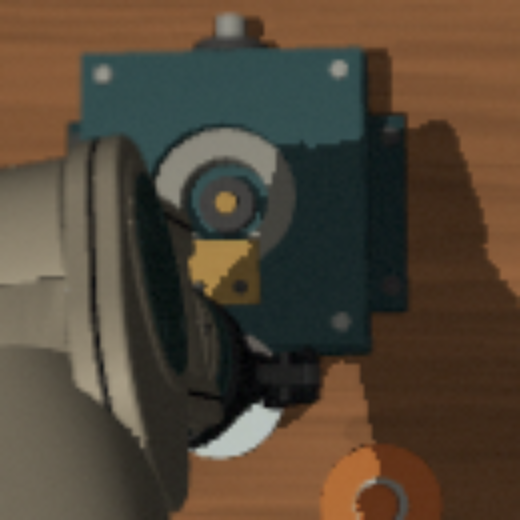

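View pics/w6.png

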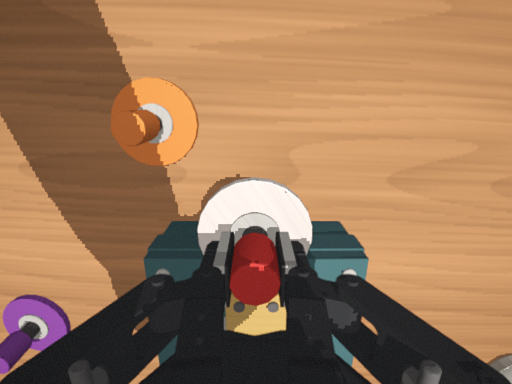

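drive_tool(increments=[[[0.015,0.004,0,0,1],[0.03,0.004,0,0,1],[0.043,0.004,0,0,1],[0.05,0.004,0,0,1],[0.058,0.004,-0.012,0,1],[0.066,0.004,-0.024,0,1],[0.075,0.004,-0.035,0,1],[0.084,0.004,-0.046,0,1],[0.084,0.004,-0.046,0,1]]])

```text
clock: 10.85
eef_pos: [0.4013, 0.1491, 0.0895]
eef_rot: [8.9, 89.8, 11.1]
force: [2.0, -1.3, 4.8]
width: 0.0232
```

```bash
cat >> h.py <<'E'
def tilt(p):
    """plane fit of the disc top in the wrist depth picture"""
    hsv=cv2.cvtColor(p['color'],cv2.COLOR_RGB2HSV)
    W=[]
    for v in range(150,240):
        for u in range(190,322):
            if hsv[v,u,1]<70 and hsv[v,u,2]>120 and p['z_map'][v,u]>0: W.append(world(p,u,v))
    W=np.array(W); best=None; rng=np.random.default_rng(0)
    for _ in range(300):
        a=W[rng.choice(len(W),3,False)]; n=np.cross(a[1]-a[0],a[2]-a[0]); L=np.linalg.norm(n)
        if L<1e-5: continue
        n/=L; m=abs((W-a[0])@n)<.0015
        if best is None or m.sum()>best.sum(): best=m
    A=W[best]; c=A.mean(0); n=np.linalg.svd(A-c)[2][2]; n*=np.sign(n[2])
    print('disc plane n',n,'pts',len(A),'tilt(lean -x +)',np.degrees(np.arctan2(-n[0],n[2])).round(2),'y',np.degrees(np.arctan2(n[1],n[2])).round(2),'lo edge',A[A[:,0].argmin()],'c',c)
E
python3 - <<'E'
from h import *
np.set_printoptions(precision=4,suppress=True)
plan([.405,.149,.093],2.3); q=shot('wrist','w7.png'); tilt(q)
E
```

```text
t 10.85 pos [0.4013 0.1491 0.0895] shift/150 [-0.023 -0.002  0.025] jaw 92.15 dyaw 0.15 turn share -0.0008 F [ 2.0452 -1.2777  4.8452] w 0.02317392391529678 q [ 11.7   3.1 -35.4  51.3  -0.    9.6]
disc plane n [-0.1034 -0.0004  0.9946] pts 4124 tilt(lean -x +) 5.94 y -0.02 lo edge [0.3675 0.1473 0.0729] c [0.3852 0.149  0.0747]
```

View pics/w7.png

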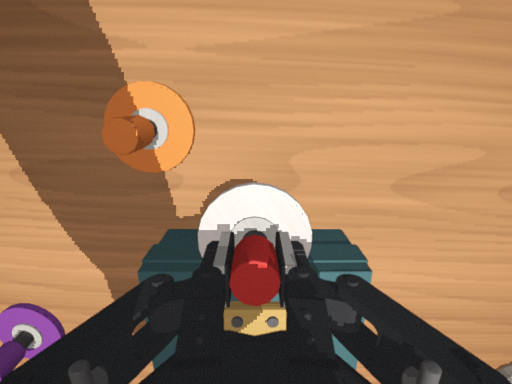

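drive_tool(increments=[[[0.02,0,-0.012,0,1],[0.035,0,-0.024,0,1],[0.048,0,-0.036,0,1],[0.06,0,-0.048,0,1],[0.07,0,-0.054,0,1],[0.07,0,-0.054,0,1],[0.07,0,-0.054,0,1]]])

```text
clock: 11.6
eef_pos: [0.3938, 0.1489, 0.08]
eef_rot: [5.9, 89.7, 8.1]
force: [-0.9, -0.4, 6.7]
width: 0.023
```

Run:
```python
from h import *
np.set_printoptions(precision=4,suppress=True)
plan([.405,.149,.093],2.3); q=shot('wrist','w8.png'); tilt(q)
```

```text
t 11.6 pos [0.3938 0.1489 0.08  ] shift/150 [-0.086 -0.002  0.075] jaw 92.15 dyaw 0.15 turn share -0.0008 F [-0.9497 -0.3652  6.6856] w 0.02304413410911837 q [ 11.9   3.1 -36.9  49.8  -0.    9.8]
disc plane n [-0.337  -0.0119  0.9414] pts 3139 tilt(lean -x +) 19.7 y -0.73 lo edge [0.3686 0.1486 0.0582] c [0.3827 0.1486 0.0636]
```

drive_tool(increments=[[[-0.06,0,0,0,1],[-0.16,0,0,0,1],[-0.28,0,0.02,0,1],[-0.35,0,0.1,0,1],[-0.37,0,0.22,0,1],[-0.37,0,0.36,0,1],[-0.37,0,0.5,0,1],[-0.37,0,0.64,0,1],[-0.37,0,0.76,0,1],[-0.37,0,0.84,0,1],[-0.37,0,0.88,0,1],[-0.37,0,0.88,0,1],[-0.37,0,0.88,0,1]]])

```text
clock: 12.95
eef_pos: [0.5243, 0.1538, 0.1358]
eef_rot: [8.3, 89.8, 10.5]
force: [0.1, -0.8, -1.2]
width: 0.0233
```

Run:
```python
from h import *
np.set_printoptions(precision=4,suppress=True)
plan([.526,.154,.092],2.3); p=shot('wrist','w9.png'); tilt(p)
hsv=cv2.cvtColor(p['color'],cv2.COLOR_RGB2HSV)
q=shot('scene','s9.png')
cv2.imwrite('pics/s9z.png',cv2.resize(q['color'][100:270,230:400],None,fx=3.5,fy=3.5)[...,::-1])
```

```text
t 12.95 pos [0.5243 0.1538 0.1358] shift/150 [0.292 0.001 0.01 ] jaw 92.16 dyaw 0.14 turn share -0.0008 F [ 0.1116 -0.7792 -1.1955] w 0.023315742637906783 q [  9.6  11.8 -18.8  59.2   0.    7.4]
disc plane n [-0.3311 -0.0129  0.9435] pts 3158 tilt(lean -x +) 19.34 y -0.78 lo edge [0.4987 0.1547 0.1151] c [0.5128 0.1533 0.1196]
```

View pics/w9.png

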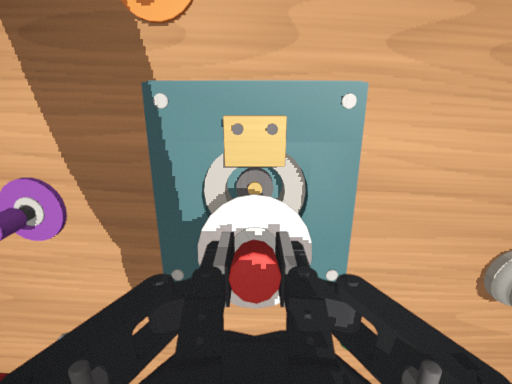

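View pics/s9z.png

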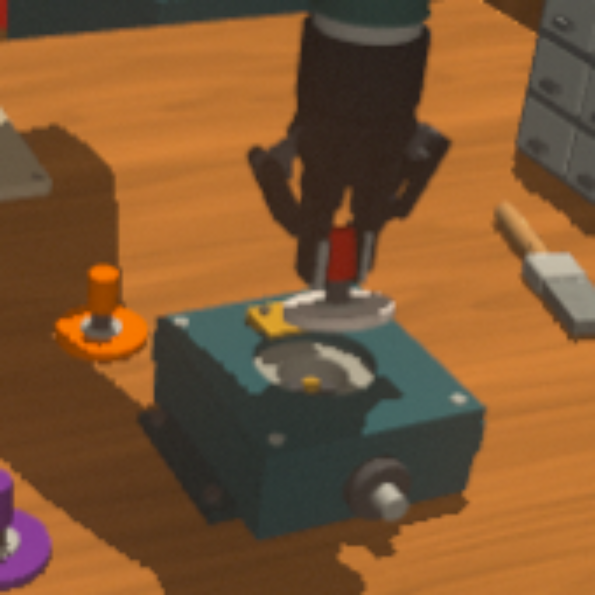

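drive_tool(increments=[[[0.05,0,0.005,0,1],[0.12,0,0.01,0,1],[0.19,0,0.01,0,1],[0.25,0,0.01,0,1],[0.28,0,0.01,0,1],[0.28,0,0.01,0,1],[0.28,0,0.01,0,1]]])

```text
clock: 13.75
eef_pos: [0.5261, 0.1539, 0.0938]
eef_rot: [7.4, 89.8, 9.6]
force: [-0.1, -0.1, -0.5]
width: 0.0234
```

Run:
```python
from h import *
np.set_printoptions(precision=4,suppress=True)
plan([.504,.153,.092],2.3); p=shot('wrist','w10.png'); tilt(p)
q=shot('scene','s10.png')
cv2.imwrite('pics/s10z.png',cv2.resize(q['color'][130:250,260:380],None,fx=5,fy=5)[...,::-1])
```

```text
t 13.75 pos [0.5261 0.1539 0.0938] shift/150 [ 0.012 -0.    -0.147] jaw 92.16 dyaw 0.14 turn share -0.0008 F [-0.0581 -0.0631 -0.5295] w 0.023355678812570658 q [  9.5  14.4 -21.2  54.2   0.    7.4]
disc plane n [-0.2852 -0.0135  0.9584] pts 3130 tilt(lean -x +) 16.57 y -0.81 lo edge [0.4781 0.1843 0.0693] c [0.5142 0.1534 0.0774]
```

View pics/w10.png

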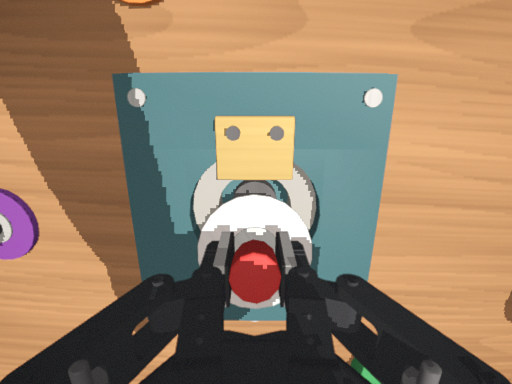

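View pics/s10z.png

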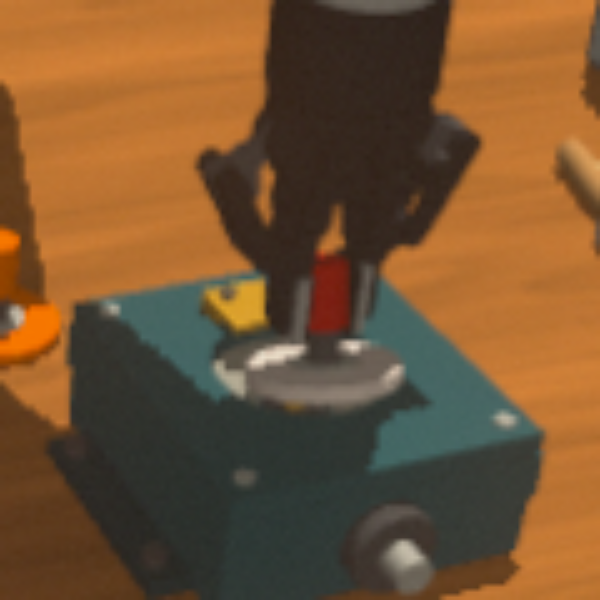

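drive_tool(increments=[[[0.012,0,0,0,1],[0.024,0,0,0,1],[0.032,0,0,0,1],[0.032,0,0,0,1]]])

```text
clock: 14.25
eef_pos: [0.5263, 0.1539, 0.0893]
eef_rot: [7.3, 89.8, 9.4]
force: [0.1, 0.2, -1.5]
width: 0.0234
```

drive_tool(increments=[[[0,0,-0.02,0,1],[0,0,-0.05,0,1],[0,0,-0.08,0,1],[0,0,-0.08,0,1]]])

```text
clock: 14.65
eef_pos: [0.5131, 0.1534, 0.0892]
eef_rot: [8.2, 89.8, 10.4]
force: [-0.9, 0.1, -0.9]
width: 0.0233
```

Run:
```python
from h import *
np.set_printoptions(precision=4,suppress=True)
plan([.504,.153,.089],2.3); p=shot('wrist','w11.png')
q=shot('scene','s11.png')
cv2.imwrite('pics/s11z.png',cv2.resize(q['color'][130:250,260:380],None,fx=5,fy=5)[...,::-1])
```

```text
t 14.65 pos [0.5131 0.1534 0.0892] shift/150 [ 0.001 -0.    -0.061] jaw 92.17 dyaw 0.13 turn share -0.0007 F [-0.9372  0.0505 -0.9435] w 0.023319043204581155 q [  9.7  13.5 -23.   53.3   0.    7.6]
```

View pics/w11.png

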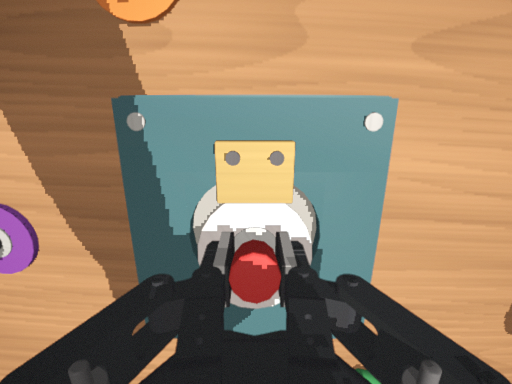

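View pics/s11z.png

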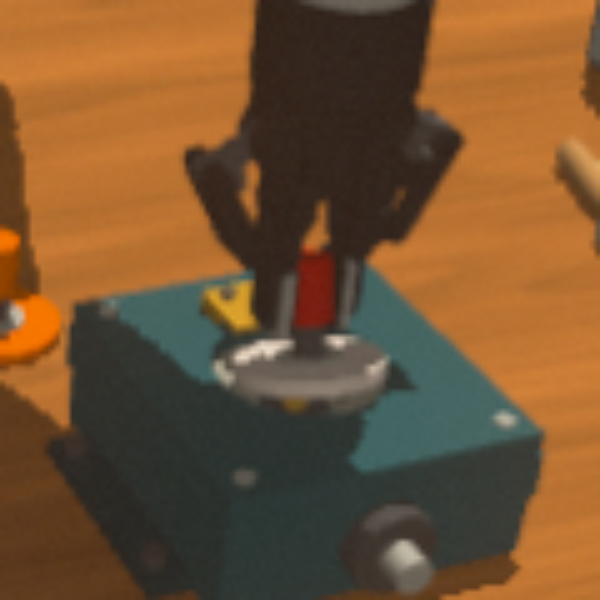

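drive_tool(increments=[[[0.01,0,-0.01,0,1],[0.012,0,-0.03,0,1],[0.012,0,-0.05,0,1],[0.012,0,-0.056,0,1],[0.012,0,-0.056,0,1]]])

```text
clock: 15.25
eef_pos: [0.5054, 0.1532, 0.0875]
eef_rot: [6.9, 89.8, 9.0]
force: [0.3, -0.2, 0.1]
width: 0.0234
```

Run:
```python
from h import *
np.set_printoptions(precision=4,suppress=True)
plan([.520,.1535,.081],2.3)
q=shot('scene','s12.png')
cv2.imwrite('pics/s12z.png',cv2.resize(q['color'][130:250,260:380],None,fx=5,fy=5)[...,::-1])
```

```text
t 15.25 pos [0.5054 0.1532 0.0875] shift/150 [ 0.044 -0.001  0.097] jaw 92.17 dyaw 0.13 turn share -0.0007 F [ 0.3376 -0.2479  0.1498] w 0.023405299307057408 q [  9.8  12.9 -24.1  52.8  -0.    7.7]
```

View pics/s12z.png

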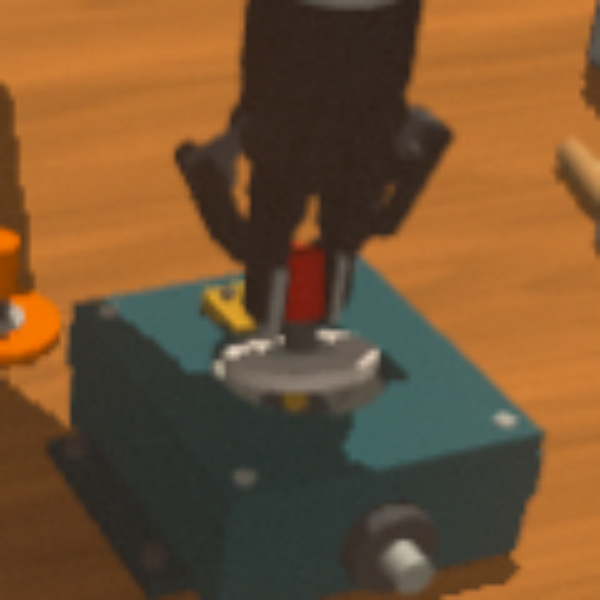

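drive_tool(increments=[[[0.01,0,0,0,1],[0.016,0,0.013,0,1],[0.022,0,0.027,0,1],[0.03,0,0.042,0,1],[0.037,0,0.056,0,1],[0.046,0,0.07,0,1],[0.054,0,0.082,0,1],[0.054,0,0.082,0,1]]])

```text
clock: 16.1
eef_pos: [0.5181, 0.1537, 0.0794]
eef_rot: [9.1, 89.8, 11.3]
force: [-2.0, -0.4, 4.3]
width: 0.023
```

Run:
```python
from h import *
np.set_printoptions(precision=4,suppress=True)
plan([.521,.1538,.077],2.3); p=shot('wrist','w13.png'); tilt(p)
q=shot('scene','s13.png')
cv2.imwrite('pics/s13z.png',cv2.resize(q['color'][130:250,260:380],None,fx=5,fy=5)[...,::-1])
```

```text
t 16.1 pos [0.5181 0.1537 0.0794] shift/150 [0.016 0.    0.019] jaw 92.16 dyaw 0.14 turn share -0.0008 F [-2.0078 -0.3866  4.2573] w 0.02298981931153552 q [  9.7  14.6 -23.   52.2   0.    7.5]
disc plane n [-0.0746 -0.0016  0.9972] pts 3280 tilt(lean -x +) 4.28 y -0.09 lo edge [0.4906 0.1768 0.0674] c [0.5042 0.1535 0.0678]
```

View pics/s13z.png

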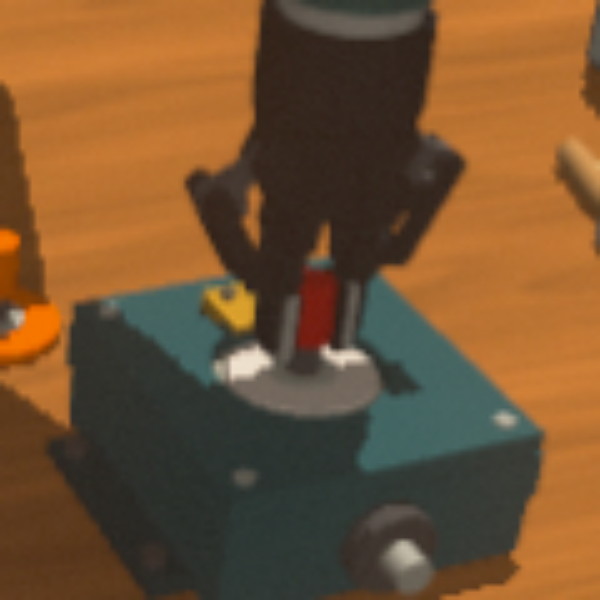

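View pics/w13.png

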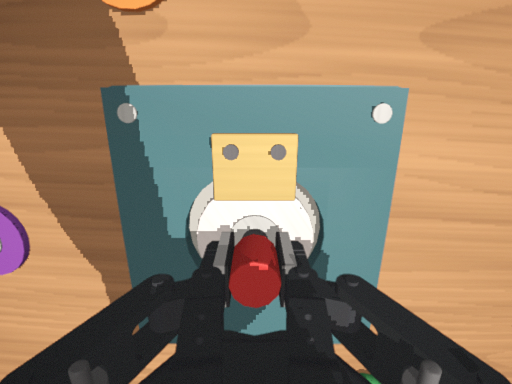

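drive_tool(increments=[[[0,0,-0.015,0,1],[0,0,-0.025,0,1],[0.006,0,-0.025,0,1],[0.014,0,-0.02,0,1],[0.022,0,-0.015,0,1],[0.022,0,-0.015,0,1]]])

```text
clock: 16.8
eef_pos: [0.5181, 0.1537, 0.0777]
eef_rot: [4.5, 89.5, 6.6]
force: [0.6, -0.2, 7.8]
width: 0.0234
```

Run:
```python
from h import *
np.set_printoptions(precision=4,suppress=True)
plan([.518,.1538,.077],2.3); p=shot('wrist','w14.png'); tilt(p)
q=shot('scene','s14.png')
cv2.imwrite('pics/s14z.png',cv2.resize(q['color'][130:250,260:380],None,fx=5,fy=5)[...,::-1])
```

```text
t 16.8 pos [0.5181 0.1537 0.0777] shift/150 [ 0.005  0.001 -0.001] jaw 92.16 dyaw 0.14 turn share -0.0008 F [ 0.6365 -0.1598  7.7847] w 0.023396234537165484 q [  9.7  14.5 -23.3  51.7  -0.    7.5]
disc plane n [-0.0305 -0.0032  0.9995] pts 3109 tilt(lean -x +) 1.75 y -0.18 lo edge [0.4897 0.1772 0.0666] c [0.5039 0.1531 0.067 ]
```

View pics/s14z.png

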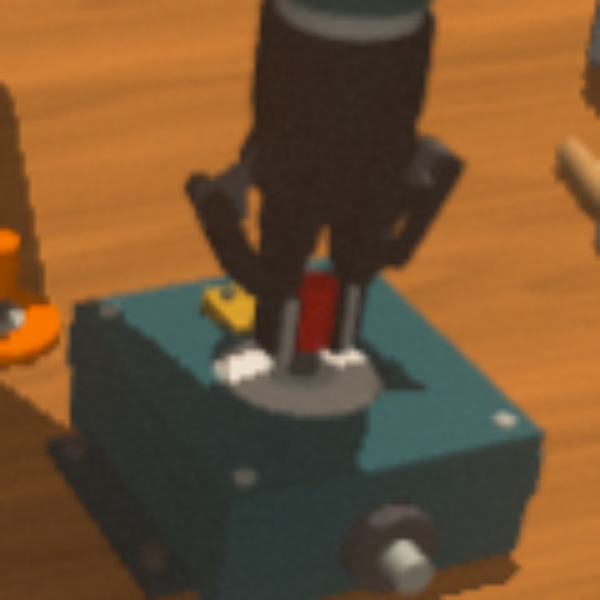

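drive_tool(increments=[[[0,0,0,0,0.2],[0,0,0,0,-0.2],[0,0,0,0,-0.4],[0,0,0,0,-0.6],[0,0,0,0,-0.6],[-0.05,0,0,0,-0.6],[-0.15,0,0,0,-0.6],[-0.3,0,0,0,-0.8],[-0.5,0,0,0,-1],[-0.7,0,0,0,-1],[-0.75,0,0,0,-1],[-0.75,0,0,0,-1]]])

```text
clock: 18.1
eef_pos: [0.5185, 0.1539, 0.1922]
eef_rot: [5.4, 89.3, 7.6]
force: [-0.3, -0.2, -0.7]
width: 0.0855
```

Run:
```python
from h import *
np.set_printoptions(precision=4,suppress=True)
plan([.518,.1538,.2],2.3); p=shot('wrist','w15.png')
q=shot('scene','s15.png')
cv2.imwrite('pics/s15z.png',cv2.resize(q['color'][130:250,260:380],None,fx=5,fy=5)[...,::-1])
```

```text
t 18.1 pos [0.5185 0.1539 0.1922] shift/150 [-0.052 -0.    -0.003] jaw 92.16 dyaw 0.14 turn share -0.0008 F [-0.2968 -0.2415 -0.7185] w 0.08546120331209858 q [  9.7   8.3 -15.8  65.2  -0.    7.5]
```

View pics/s15z.png

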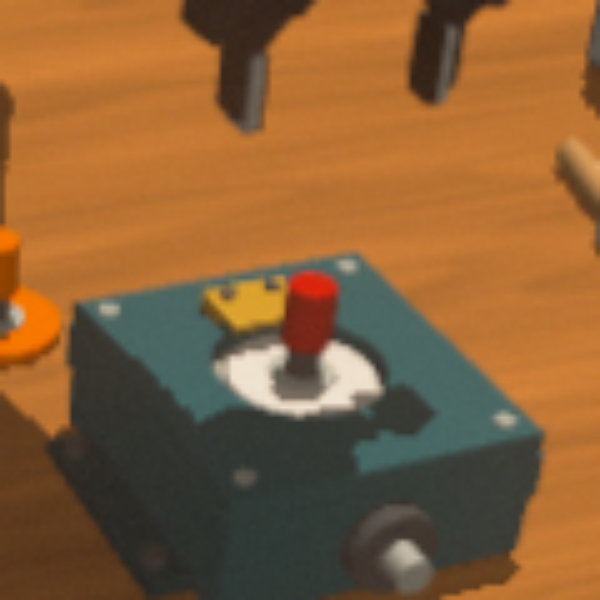

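View pics/w15.png

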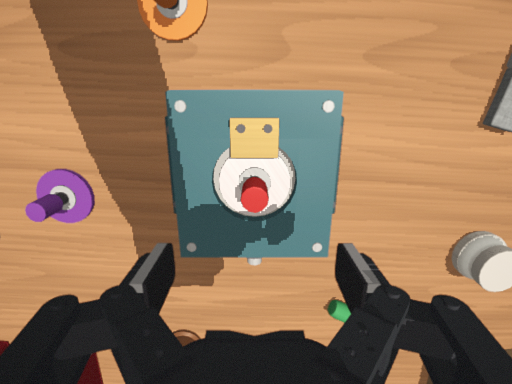

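Run:
```python
from h import *
np.set_printoptions(precision=4,suppress=True)
p=shot('wrist','w16.png'); hsv=cv2.cvtColor(p['color'],cv2.COLOR_RGB2HSV)
W=np.array([world(p,u,v) for v in range(140,222) for u in range(205,305) if hsv[v,u,1]<60 and hsv[v,u,2]>140 and (abs(u-255)>15)])
W=W[abs(W[:,2]-.066)<.012]
A=np.c_[W[:,:2]-W[:,:2].mean(0),np.ones(len(W))]; m=np.ones(len(W),bool)
for _ in range(4):
    c=np.linalg.lstsq(A[m],W[m,2],rcond=None)[0]; m=abs(A@c-W[:,2])<.002
print(len(W),m.sum(),'slopes deg',np.degrees(np.arctan(c[:2])),'z',c[2], W[m].min(0),W[m].max(0))
T=[world(p,u,v)[2] for u,v in [(190,150),(325,180),(200,110)]]; print('case top z',T)
```

```text
2249 1699 slopes deg [-0.0315 -0.0018] z 0.0664073603213909 [0.4895 0.1183 0.0644] [0.5483 0.1894 0.0684]
case top z [np.float64(0.07001502528545961), np.float64(0.0699795901793252), np.float64(0.0717049167716795)]
```

Flat to within 0.03°, and its top is at 66.4 mm (66 expected), so the cover is seated under the tongue and the gripper is clear. I'm handing it in.

```bash
python3 -c "
from plant import sign_off, ctrl
print(ctrl.get_state()['clock']); print(sign_off())"
```

```text
18.25
the job is handed in; nothing more can be done
None
```

The red-knobbed cover lies flat in the recess with its edge under the brass tongue, and I handed the job in at 18.25 s. No verdict came back.

**How it was done:** The moves allowed could not tilt the tool. I gripped the knob with 25 N and pressed the disc's +x edge on the near edge of the case, which tipped it about 19° (-x edge low). I then slid the -x edge about 11 mm under the tongue, lowered the other side, let go and backed away about 115 mm.

**Last checks:**
- **Fit:** the disc top measured 66.4 mm above the bench (66 expected), with a slope of 0.03°.
- **Clearance:** the gripper was open and well clear.
- **Forces:** the readings I took between moves stayed below 8 N.
- **Other covers:** I never moved near the blue-knobbed cover or touched the orange and purple ones. I took no final picture of the blue one to confirm it.

**Disagreements:**
- **Camera positions:** the three cameras differed by up to 9 mm on the cover's x position. I gripped between the two overhead readings and relied on the wrist camera for the fit.
- **Grip:** the knob probably slid about 3 mm in the jaws during tipping.
- **Centring:** the cover sits about 2–3 mm toward +x of the recess centre, within the 6 mm of play.

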